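# Index the gauge arm onto the blue disc

### The job

On the coating gauge stand, hook a fingertip under the red pull ring, lift the spring pin out of its hole, swing the arm one hole over so that the gauge probe stands above the blue disc, and let the pin drop fully home in that hole. Do not swing the other way or on towards the hole beyond, do not grip the ring or force it, and leave both discs, the jar and the tin where they are; finish with the hand clear.

Things in the scene. Friction and masses are not known exactly. Their poses are not given: they have to be found in the camera images.
- fixture: Gauge stand fixed to the counter: aluminium base plate 285 x 360 x 12 mm, and a dark steel arc-shaped index plate (top 42 mm above the counter, radius 168 to 212 mm about the pivot) with 5 holes on a 190 mm radius, 0.419 rad (24 deg) apart. Origin: on the counter under the middle hole. x axis: level, towards the arm's vertical pivot, which stands at x = 190 mm, away from the robot (yaw within 0.3 rad); z up.
- swing_arm: White arm, 30 mm wide, top 60 mm above the counter. Origin: on the counter under the pin, 190 mm from the pivot; x towards the pivot, z up. Its yaw less the fixture's is its turn: 0 at the start (middle hole), holes at +-0.419 and +-0.838 rad, 0.008 play; positive takes the ring to the robot's right (-y). Light friction (under 1 N at the ring) once the pin is out, else locked.
- pin (a joint): Height of the spring index pin, m: 0 = fully home in a hole, 0.012 = its round tip just clears the plate, 0.026 = upper stop. Let down between holes it rides on the plate at 0.012, and snaps into a hole by itself when slid over it. Spring and weight pull down about 5 N at 0, 8 N at the stop. It stands upright in the arm, 190 mm from the pivot.
- pull_ring: Red upright D-shaped ring of 8 mm bar on top of the pin, its plane across the arm. Opening 68 mm wide, 54 mm high. Origin: centre of the straight 60 mm top bar, 154 mm above the counter with the pin home (opening then 96 to 150 mm up); rises with the pin. x: level, through the opening from the outer (robot) side to the pivot; y along the top bar; z up.
- ring_mid (a point): Centre of the ring's opening, 123 mm above the counter with the pin home. A fingertip tilted about 45 degrees goes in here from the robot side. Below is a 26 mm wide pin housing, up to 82 mm above the counter; behind the ring the space above the arm is free for 50 mm, up to the gauge head (40 mm wide, 91 mm high).
- probe (a point): Lower end of the brass gauge probe, 8 mm thick, on the arm 115 mm from the pivot (75 mm behind the ring), 30 mm above the counter; the gauge head with a white dial is straight above it.
- blue_disc: Loose steel test disc with a blue coated top, 34 mm across, 8 mm thick, lying on the stand's base plate (origin: centre of its underside, 12 mm above the counter), under where the probe stands when the pin is in the hole next to the middle one, on either side (varies).
- yellow_disc: The same with a yellow top, at the hole on the other side of the middle one. Leave alone.
- jar: Loose white jar with a blue cap, 56 mm across, 75 mm high, standing on the counter beside the stand; origin at the centre of its underside. Leave alone.
- tin: Loose white tin, 60 mm across, 65 mm high, standing on the counter beside the stand; origin at the centre of its underside. Leave alone.
Not all that is in view belongs to the job. What is shaped like the blue_disc but green or pink is not meant.

How it is judged (in metres and radians):
On the way, in this order (a step that is already met when the one before it is completed fails the run):
1. the pin is lifted clear of the middle hole by the ring (value of joint pin above 0.011 m and contact force between the fingers and pull_ring above 1 N and horizontal distance between probe and blue_disc above 0.035 m), for 0.1 s.
2. the arm has swung to the blue disc and the pin is down in that hole (value of joint pin below 0.003 m and horizontal distance between probe and blue_disc below 0.006 m), for 0.2 s.
At the end, for the whole second after the job is handed in: The pin is fully home (within 2 mm) in the hole beside the middle one at which the probe stands above the blue disc (within 6 mm of its centre, seen from above), the arm is at rest, the discs lie where they were (4 mm) and the jar and tin too (10 mm) (value of joint pin below 0.002 m and horizontal distance between probe and blue_disc below 0.006 m and angular speed of swing_arm below 0.05 rad/s and distance of each of blue_disc, yellow_disc from where it was at the start of the episode below 0.004 m and distance of each of jar, tin from where it was at the start of the episode below 0.01 m); the robot touches nothing.
It fails at once if the arm is swung well past the next hole (beyond 0.62 rad: probe 67 mm to the side of the middle) (y of probe in the frame of fixture above 0.067 m or y of probe in the frame of fixture below -0.067 m).
It fails at once if the arm is swung the wrong way (probe more than 65 mm from the blue disc) (horizontal distance between probe and blue_disc above 0.065 m).
It fails at once if the ring is gripped or forced (more than 36 N between fingers and ring) (contact force between the fingers and pull_ring above 36 N).
It fails at once if a disc is shoved or lifted (4 mm) (distance of any of blue_disc, yellow_disc from where it was at the start of the episode above 0.004 m).
It fails at once if the jar or the tin is shoved or lifted (10 mm) (distance of any of jar, tin from where it was at the start of the episode above 0.01 m).
It also fails if it takes over 54 s, if anything falls off the work surface, if the arm or the gripper's body presses on something with over 40 N, if the wrist force passes 120 N, or if a joint passes its speed limit or range.

### The arm

A 6-joint arm with a two-finger parallel gripper is mounted at the origin on the work surface. World frame = base frame: x ahead of the robot, y to its left, z up, the work surface at z = 0. Lengths are in m, angles in degrees, forces in N, time in s.
With the tool pointing down it reaches from about 0.35 to 0.875 m from the base axis. Payload 4.2 kg.
Tool frame: the origin (TCP) lies on the centre line of the jaws, within the pads' length; the fingertips stand 11 mm ahead of it and the grasp point (between the pads) lies 8 mm behind it; z points along the fingers, y is the line along which they close (so a half turn about z gives the same grasp; the last joint's range is limited). The gripper opens to 87 mm and grips with 3 to 60 N. Pads are 19 mm wide; open, the fingers measure 117 mm over their backs; the gripper's body (75 mm by 190 mm) begins 51 mm behind the grasp point.
Start: joints at [-53.881, 22.042, 0.453, 0, -68.411, -14.817], TCP at [0.227, -0.582, 0.234] pointing down, gripper open.
Joint ranges: [-179.83, 179.83], [-69.29, 118.12], [-61.27, 80.66], [-181.25, 117.63], [-171.15, -9.14], [-177.46, 177.46]. Speed limits (degrees/s): [159.86, 159.86, 180, 180, 180, 180].

### API

Orientations are given as a 3x3 rotation matrix whose columns are the frame's x, y, z axes.
In Python, from station import r gives the robot as it stands.
- The arm moves only by the tool servo_tool, never from a script. Its argument "commands" is a list that holds one entry, the list of rows, each a list of 7 numbers: the closure, from 0 (fully open) to 1 (shut), then the shift along the tool's x, y, z in mm, then the turn, a rotation vector about the tool's x, y, z in rad. In form: [[[claw, x, y, z, ax, ay, az], ...]]. A call has exactly 5 rows; each row is the pose to reach, as a shift and turn from the pose commanded when the call began, along the tool's axes at that moment; what a row does not reach only later rows make up. A row lasts 1/10 s, in which the tool goes at most 50 mm and 8.59 degrees, less where a joint would pass 70% of its speed; a pose out of reach is approached as far as the arm can. A call with a gripper value outside its range is refused whole. The fingers move at their own pace and stop on an object; the grip force is fixed at half the most. Time passes only in rows, so rows that repeat a pose let the fingers close, or fill a call up. It gives the time, the measured TCP pose, the force, the opening and the grip force at its end, in the units of the state.
- r.sense(): the state, without advancing time (a new reading comes with each control period).
- r.capture(name): name is "side" or "top"; returns a dict with "pixels" (480x640x3 uint8, red, green, blue), "camera_matrix" (3x3 intrinsics, pixels), "R" (3x3) and "t" (3): a world point X has camera coordinates R X + t. Camera axes: x right, y down, z forward; pixel columns grow to the right and rows downward; lengths in m; the calibration is good to about 2 mm. A picture is of the moment at which its call begins. There is no depth.
- r.finish_job(): hands the job in; it is judged then, once.
The state is a dict: "time_s": time; "joints": joint angles; "joint_velocities": joint speeds; "effort": joint torques, N m; "tcp_pos": TCP position; "ee_rot": TCP orientation; "wrist_force": force on the tool from outside, world axes, zero at the start; "moment": the same for the moment, N m; "gripper_width": opening from 0.0 (shut) to 1.0 (fully open); "gripper_force": force on a finger pad.
Only numpy, scipy, OpenCV 4.12 (cv2) and the standard library are available. Lean on these libraries where they do the work, as an engineer would, in place of code of your own. Each camera call takes 0.05 s, during which the arm holds its last target. There are 200 camera calls.

## Working session

There is one attempt and no reset: what is moved stays moved. The work goes in short steps, Python scripts to look and compute and a tool call to move; the robot and the scene stay as the last step left them, time stands still between calls to the robot, and variables do not carry over. Pictures are saved under pics/ and viewed, at most 10 in all, crops included, and the job is handed in when it is done.

Besides the shell and the picture viewer there is one more tool, called after ">>>" as name(argument=value, ...) on one line, values as JSON. servo_tool: Moves the arm, as the interface text tells. Its arguments: {"type":"object","properties":{"commands":{"type":"array","items":{"type":"array","items":{"type":"array","items":{"type":"number"}}}}},"required":["commands"]}

```bash
mkdir -p pics; cat > cap.py <<'E'
from station import r
import numpy as np, cv2, pickle
def cap(n,f):
    c=r.capture(n); cv2.imwrite(f'pics/{f}.png',c['pixels'][:,:,::-1]); pickle.dump(c,open(f'pics/{f}.pkl','wb')); return c
E
python3 - <<'E'
from cap import *
for n in('side','top'):
    c=cap(n,n+'0'); print(n,c['camera_matrix'].tolist(),c['R'].tolist(),c['t'].tolist(), (-c['R'].T@c['t']).tolist())
s=r.sense(); print(s)
E
```

```text
side [[543.7156451367028, 0.0, 324.76177311409884], [0.0, 543.7156451367028, 235.13404610911135], [0.0, 0.0, 1.0]] [[-0.9009193152016799, -0.4338348152203579, -0.011477830773020881], [-0.300870947365971, 0.6434240405687928, -0.7039049488739453], [0.3127635856803655, -0.6307082186882033, -0.7102014378692248]] [0.531774291338674, 0.2518413008187053, 1.1202314074654611] [0.20448986936723895, 0.775200609588098, 0.9789659096308031]
top [[618.2227658899342, 0.0, 322.3208376060989], [0.0, 618.2227658899342, 240.45088685305063], [0.0, 0.0, 1.0]] [[-0.02594570848629283, -0.999624059845279, -0.008863362205528217], [-0.9872905516151539, 0.027014225374100188, -0.1566128932076865], [0.15679345299657516, 0.0046872812886993385, -0.9876202926689646]] [0.02700479969432652, 0.5978925333361231, 1.2559511021453096] [0.3940693976043852, 0.004956047760110466, 1.3342798278726813]
{'time_s': 0.1, 'joints': array([-5.38789317e+01,  2.20870061e+01,  3.85700433e-01, -2.53982651e-02,
       -6.84114549e+01, -1.48154563e+01]), 'joint_velocities': array([-0.00205621, -0.02979376,  0.18117224,  0.03415591,  0.02278738,
       -0.04113769]), 'effort': array([-6.06237518e-04, -3.91690457e+01,  1.87935090e+01,  4.23189104e+00,
        1.34394973e-02, -7.83267978e-05]), 'tcp_pos': array([ 0.22689771, -0.5817878 ,  0.23254888]), 'ee_rot': array([[-9.31714996e-01, -3.63189319e-01, -8.27174024e-04],
       [-3.63190245e-01,  9.31713200e-01,  1.83268546e-03],
       [ 1.05077173e-04,  2.00796206e-03, -9.99997979e-01]]), 'wrist_force': array([ 0.01543424, -0.2589006 ,  0.55743382]), 'moment': array([0.00219827, 0.00526126, 0.03315589]), 'gripper_force': 0.0, 'gripper_width': 1.0000510113452397}
```

View pics/side0.png

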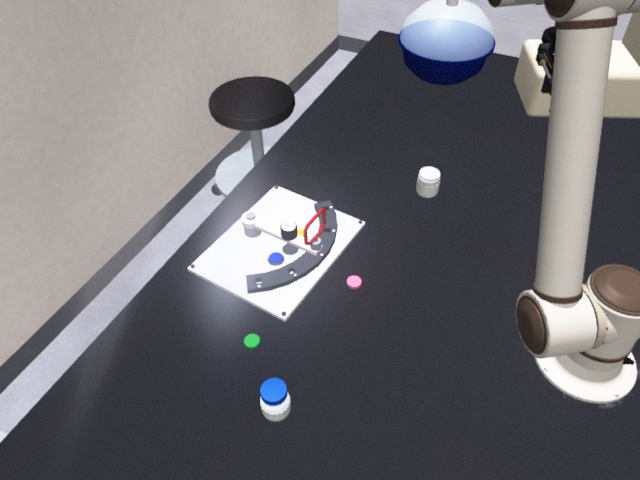

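View pics/top0.png

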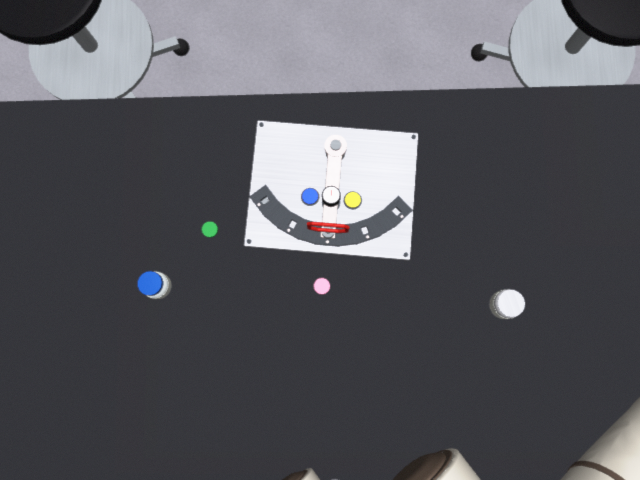

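Side view: the red ring is at (315,226), with the blue disc at (275,258) and yellow mostly hidden at (300,232). The top view shows the ring bar at (328,227), the blue disc at (310,197) on the robot's left (+y), and yellow at (353,200).

Things that could be mistaken for the blue disc (top view): jar cap (150,283), green disc (209,229), pink disc (322,286). The one on the plate, (310,197), is the right one. The ring is the only red thing.

```bash
cat >> cap.py <<'E'
def ray(c,p):
    d=c['R'].T@np.linalg.solve(c['camera_matrix'],np.array([p[0],p[1],1.])); return -c['R'].T@c['t'],d/np.linalg.norm(d)
def onz(c,p,z):
    o,d=ray(c,p); return o+d*(z-o[2])/d[2]
def tri(cs,ps):
    A=0;b=0;L=[]
    for c,p in zip(cs,ps):
        o,d=ray(c,p);M=np.eye(3)-np.outer(d,d);A=A+M;b=b+M@o;L.append((o,M))
    X=np.linalg.solve(A,b); return X,[float(np.linalg.norm(M@(X-o))) for o,M in L]
def mask(c,h,s=120,v=60):
    H=cv2.cvtColor(c['pixels'],cv2.COLOR_RGB2HSV)
    d=np.abs((H[:,:,0].astype(int)-h+90)%180-90)
    return ((d<8)&(H[:,:,1]>s)&(H[:,:,2]>v)).astype(np.uint8)
def blobs(m,a=20):
    n,l,st,ce=cv2.connectedComponentsWithStats(m); return [(st[i].tolist(),ce[i].round(1).tolist()) for i in range(1,n) if st[i][4]>a]
E
python3 - <<'E'
from cap import *
np.set_printoptions(precision=4,suppress=True)
C={n:pickle.load(open(f'pics/{n}0.pkl','rb')) for n in('side','top')}
for n,c in C.items():
    for nm,h in(('red',0),('blue',114),('yel',27)): print(n,nm,blobs(mask(c,h)))
t=C['top']
g=cv2.cvtColor(t['pixels'],cv2.COLOR_RGB2HSV); m=((g[:,:,2]>140)&(g[:,:,1]<60)).astype(np.uint8); m[:110]=0
cn=max(cv2.findContours(m,0,2)[0],key=cv2.contourArea); hull=cv2.convexHull(cn)[:,0]
W=np.array([onz(t,p,.012)[:2] for p in hull],np.float32); rc=cv2.minAreaRect(W); print('plate',rc,cv2.boxPoints(rc))
for n,c in C.items():
    y,x=np.where(mask(c,0)); x0,x1,y0,y1=x.min()-60,x.max()+60,y.min()-45,y.max()+45
    cr=c['pixels'][y0:y1,x0:x1,::-1]; k=400/cr.shape[1]; print(n,x0,y0,k)
    cr=cv2.resize(cr,None,fx=k,fy=k,interpolation=2); C[n+'c']=cv2.copyMakeBorder(cr,0,max(0,420-cr.shape[0]),0,0,0)[:420]
cv2.imwrite('pics/crop1.png',np.hstack([C['sidec'],C['topc']]))
E
```

```text
side red [([304, 208, 21, 36, 213], [315.0, 225.7])]
side blue [([398, 33, 97, 48, 912], [448.3, 63.9]), ([269, 253, 14, 10, 110], [275.4, 257.3]), ([260, 377, 28, 28, 609], [273.3, 390.5])]
side yel [([297, 229, 7, 7, 33], [299.9, 231.8])]
top red [([307, 222, 43, 11, 309], [327.5, 227.0])]
top blue [([302, 188, 16, 16, 200], [309.6, 195.8]), ([137, 271, 25, 24, 486], [149.1, 282.9])]
top yel [([345, 192, 16, 16, 193], [352.2, 199.4])]
plate ((0.7522661089897156, -0.01597057282924652), (0.3604879677295685, 0.21882204711437225), 83.54521942138672) [[ 0.6233 -0.1828]
 [ 0.8407 -0.2074]
 [ 0.8812  0.1508]
 [ 0.6638  0.1754]]
side 244 163 2.857142857142857Traceback (most recent call last):
  File "<stdin>", line 10, in <module>
RuntimeError: dictionary changed size during iteration
```

```bash
python3 - <<'E'
from cap import *
np.set_printoptions(precision=4,suppress=True)
C={n:pickle.load(open(f'pics/{n}0.pkl','rb')) for n in('side','top')}
S,t=C['side'],C['top']; cr=[]
for n,c in C.items():
    y,x=np.where(mask(c,0)); x0,x1,y0,y1=x.min()-40,x.max()+40,y.min()-45,y.max()+45
    i=c['pixels'][y0:y1,x0:x1,::-1]; k=400/i.shape[1]; print(n,x0,y0,k)
    i=cv2.resize(i,None,fx=k,fy=k,interpolation=2); cr.append(cv2.copyMakeBorder(i,0,max(0,500-i.shape[0]),0,0,0)[:500])
cv2.imwrite('pics/crop1.png',np.hstack(cr))
B=tri([S,t],[(275.4,257.3),(309.6,195.8)]);print('blue tri',B, 'onz',onz(t,(309.6,195.8),.02),onz(S,(275.4,257.3),.02))
b=onz(t,(309.6,195.8),.02);yl=onz(t,(352.2,199.4),.02);d=(b-yl)[:2];mid=(b+yl)/2
print('yel',yl,'sep',np.hypot(*d),'expect',2*.115*np.sin(.41888)); ys=d/np.hypot(*d); yaw=np.arctan2(-ys[0],ys[1]); xs=np.array([ys[1],-ys[0]])
piv=mid[:2]+xs*.115*np.cos(.41888); print('yaw',yaw,'pivot',piv,'fixture',piv-.19*xs)
E
```

```text
side 264 163 4.0
top 267 177 3.278688524590164
blue tri (array([0.7036, 0.0366, 0.0147]), [0.00046996684106994665, 0.0004699668410700372]) onz [0.7019 0.0363 0.02  ] [0.7013 0.0408 0.02  ]
yel [ 0.6913 -0.0561  0.02  ] sep 0.09304345497963556 expect 0.09354963371996584
yaw -0.11429899892610128 pivot [ 0.801  -0.0219] fixture [ 0.6122 -0.0002]
```

View pics/crop1.png

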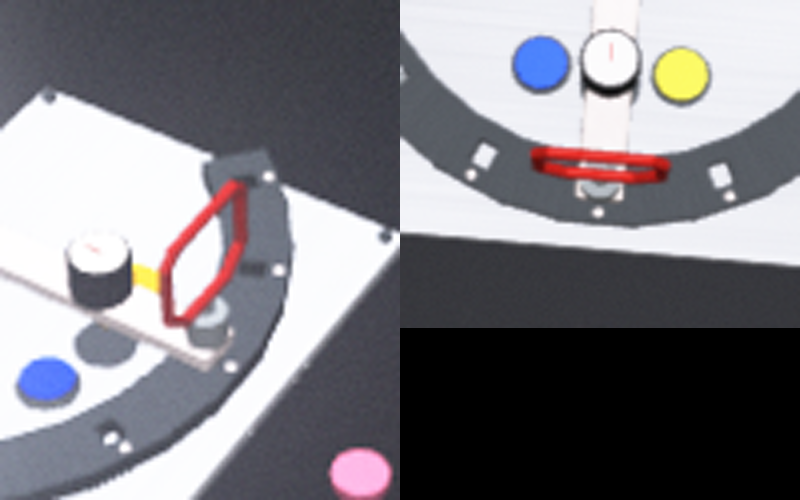

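The crop confirms the upright red D-ring on the outer end of the arm, with its top bar from about (305,229) to (324,209) in the side view. The blue disc is on the +y side and yellow on the −y side. Next I triangulate the ring's top bar.

```bash
python3 - <<'E'
from cap import *
np.set_printoptions(precision=4,suppress=True)
C={n:pickle.load(open(f'pics/{n}0.pkl','rb')) for n in('side','top')}
S,t=C['side'],C['top']
print('bar mid',tri([S,t],[(314.75,218.75),(328.6,225.2)]))
print('end +y',tri([S,t],[(305.5,228.7),(308.8,224.2)]),'end -y',tri([S,t],[(324,209.3),(348.5,227)]))
def pr(c,X): q=c['camera_matrix']@(c['R']@X+c['t']); return q[:2]/q[2]
yaw=-.1135; x=np.array([np.cos(yaw),np.sin(yaw),0]);y=np.array([-np.sin(yaw),np.cos(yaw),0])
F=np.array([.6122,-.0002,0])
for nm,X in dict(mid=F+[0,0,.154],p=F+.03*y+[0,0,.154],m=F-.03*y+[0,0,.154],bot=F+[0,0,.092]).items(): print(nm,pr(S,X),pr(t,X))
# dial / pivot checks by tri: blue cap etc
for n,c in C.items():
    m=mask(c,0); ys,xs=np.where(m); print(n,xs.min(),xs.max(),ys.min(),ys.max())
for nm,s_,t_ in(('jar',(273.3,390.5),(149.1,282.9)),('tin',(428,175),(509,304))): print(nm,tri([S,t],[s_,t_]))
E
```

```text
bar mid (array([ 0.6134, -0.0022,  0.1452]), [0.0007414026327677509, 0.0007414026327678128])
end +y (array([0.6163, 0.0365, 0.1473]), [0.0010131504889914773, 0.0010131504889915185]) end -y (array([ 0.6092, -0.0411,  0.143 ]), [0.0008196764651152716, 0.0008196764651153656])
mid [315.063  216.6485] [327.4506 224.6581]
p [307.5783 224.7043] [312.0586 223.3542]
m [322.3302 208.8268] [342.8598 225.9636]
bot [315.7161 236.338 ] [327.4709 230.1851]
side 304 324 208 243
top 307 349 222 232
jar (array([0.5165, 0.3693, 0.0685]), [9.755134097451047e-05, 9.755134097442117e-05])
tin (array([ 0.457 , -0.369 ,  0.0538]), [0.0026565429561174834, 0.0026565429561174803])
```

```bash
cat > plan.py <<'E'
from cap import *
from scipy.spatial.transform import Rotation as Ro
np.set_printoptions(precision=4,suppress=True)
PIV=np.array([.613+.19*np.cos(.1135),-.001-.19*np.sin(.1135),0])
def target(turn,s,dz=0,tilt=45,dyaw=0.):
    """TCP pose with centre line through ring_mid (+dz), TCP s m past it"""
    yw=-.1135+turn; h=np.array([np.cos(yw),np.sin(yw),0]); mid=PIV-.19*h+[0,0,.123+dz]
    a=np.radians(tilt); yw+=dyaw; h=np.array([np.cos(yw),np.sin(yw),0]); z=np.sin(a)*h-[0,0,np.cos(a)]; y=np.array([-h[1],h[0],0]); return mid+s*z,np.c_[np.cross(y,z),y,z]
def plan(P,R):
    s=r.sense(); p0,R0=s['tcp_pos'],s['ee_rot']
    print('now',p0,'t',s['time_s'],'F',s['wrist_force'],'goal',P)
    print('shift mm',(R0.T@(P-p0)*1000).round(1),'rot',Ro.from_matrix(R0.T@R).as_rotvec().round(3))
E
python3 - <<'E'
from plan import *
print(PIV); plan(*target(0,-.12))
E
```

```text
[ 0.8018 -0.0225  0.    ]
now [ 0.2269 -0.5818  0.2325] t 0.1 F [ 0.0154 -0.2589  0.5574] goal [0.5287 0.0086 0.2079]
shift mm [-495.6  440.4   25.5] rot [ 0.192 -0.77   0.459]
```

>>> servo_tool(commands=[[[1,-33,30,-5,0.015,-0.06,0.037],[1,-66,60,-10,0.03,-0.12,0.074],[1,-100,90,-20,0.045,-0.18,0.11],[1,-133,120,-25,0.06,-0.24,0.147],[1,-166,150,-30,0.077,-0.3,0.184]]])

```text
time_s: 0.6
tcp_pos: [0.3278, -0.3807, 0.2636]
ee_rot: [[-0.935, -0.175, 0.307], [-0.182, 0.983, 0.009], [-0.303, -0.048, -0.952]]
wrist_force: [0.9, 0.1, 0.6]
gripper_width: 0.63
gripper_force: 0.0
```

```bash
python3 -c "
from plan import *
plan(*target(0,-.12))"
```

```text
now [ 0.3278 -0.3807  0.2636] t 0.6 F [0.8553 0.1278 0.6031] goal [0.5287 0.0086 0.2079]
shift mm [-241.7  350.3  118.1] rot [ 0.111 -0.467  0.275]
```

>>> servo_tool(commands=[[[1,-25,37,8,0.013,-0.055,0.032],[1,-50,74,16,0.026,-0.11,0.064],[1,-75,111,25,0.04,-0.165,0.096],[1,-100,148,35,0.053,-0.22,0.13],[1,-125,180,45,0.065,-0.27,0.16]]])

```text
time_s: 1.1
tcp_pos: [0.4209, -0.1896, 0.2503]
ee_rot: [[-0.84, -0.011, 0.542], [-0.031, 0.999, -0.028], [-0.542, -0.041, -0.84]]
wrist_force: [0.3, -1.4, 0.5]
gripper_width: 0.173
gripper_force: 0.0
```

```bash
python3 -c "
from plan import *
plan(*target(0,-.12))"
```

```text
now [ 0.4209 -0.1896  0.2503] t 1.1 F [ 0.3167 -1.4287  0.4828] goal [0.5287 0.0086 0.2079]
shift mm [-73.7 198.6  88.5] rot [ 0.046 -0.21   0.122]
```

>>> servo_tool(commands=[[[1,-15,40,18,0.01,-0.042,0.024],[1,-30,80,36,0.02,-0.084,0.048],[1,-45,120,54,0.03,-0.126,0.072],[1,-60,160,72,0.038,-0.168,0.098],[1,-74,198,88,0.046,-0.21,0.122]]])

```text
time_s: 1.6
tcp_pos: [0.4487, -0.112, 0.2742]
ee_rot: [[-0.769, 0.102, 0.631], [0.057, 0.994, -0.09], [-0.637, -0.033, -0.771]]
wrist_force: [0.9, -1.0, 1.5]
gripper_width: 0.006
gripper_force: 0.0
```

>>> servo_tool(commands=[[[1,0,0,0,0,0,0],[1,0,0,0,0,0,0],[1,0,0,0,0,0,0],[1,0,0,0,0,0,0],[1,0,0,0,0,0,0]]])

```text
time_s: 2.1
tcp_pos: [0.4495, -0.1136, 0.2749]
ee_rot: [[-0.768, 0.102, 0.632], [0.058, 0.994, -0.091], [-0.637, -0.033, -0.77]]
wrist_force: [-0.1, 0.2, 0.2]
gripper_width: -0.001
gripper_force: 0.0
```

```bash
python3 - <<'E'
from plan import *
plan(*target(0,-.04))
o=[]
for n in('side','top'):
    c=cap(n,n+'1'); x0,y0=(250,120) if n=='side' else (260,150)
    o.append(cv2.resize(c['pixels'][y0:y0+150,x0:x0+133,::-1],(400,450),interpolation=2))
cv2.imwrite('pics/crop2.png',np.hstack(o))
E
```

```text
now [ 0.4495 -0.1136  0.2749] t 2.1 F [-0.1162  0.2076  0.213 ] goal [0.5849 0.0022 0.1513]
shift mm [-18.6 133.  170.2] rot [-0.017 -0.094  0.031]
```

View pics/crop2.png

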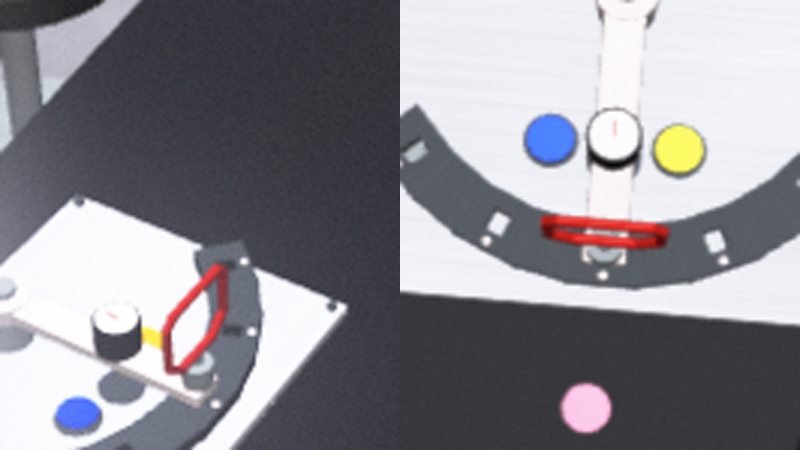

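Nothing of the gripper shows in the crop; it stopped short because of the speed limit. The scene is unchanged, so I continue to the standoff.

>>> servo_tool(commands=[[[1,-5,28,20,-0.004,-0.02,0.006],[1,-10,56,40,-0.008,-0.04,0.012],[1,-14,84,60,-0.012,-0.06,0.02],[1,-17,110,78,-0.015,-0.08,0.025],[1,-19,133,95,-0.017,-0.094,0.031]]])

```text
time_s: 2.7
tcp_pos: [0.4811, -0.1073, 0.2677]
ee_rot: [[-0.794, -0.0, 0.608], [-0.237, 0.921, -0.309], [-0.56, -0.389, -0.732]]
wrist_force: [0.9, 0.7, 1.7]
gripper_width: 0.007
gripper_force: 0.0
```

>>> servo_tool(commands=[[[1,0,0,0,0,0,0],[1,0,0,0,0,0,0],[1,0,0,0,0,0,0],[1,0,0,0,0,0,0],[1,0,0,0,0,0,0]]])

```text
time_s: 3.2
tcp_pos: [0.4807, -0.1063, 0.268]
ee_rot: [[-0.794, 0.002, 0.609], [-0.232, 0.923, -0.306], [-0.563, -0.384, -0.732]]
wrist_force: [0.2, -0.6, 0.2]
gripper_width: 0.008
gripper_force: 0.0
```

```bash
python3 -c "
from plan import *
plan(*target(0,-.045))"
```

```text
now [ 0.4807 -0.1063  0.268 ] t 3.2 F [ 0.1665 -0.5595  0.2458] goal [0.5814 0.0026 0.1548]
shift mm [-41.4 144.2 110.8] rot [-0.224 -0.107  0.342]
```

```bash
python3 -c "
from plan import *
s=r.sense(); print(s['joints'],s['joint_velocities'])
import station; print([a for a in dir(r) if a[0]!='_'])"
```

```text
[ -14.0256   -8.6586  -59.768   111.0866   -9.2053 -176.3667] [-0.3927  0.087  -0.0982  0.4711  0.0933 -0.2106]
['PlanningError', 'capture', 'finish_job', 'sense']
```

The arm ran into the J5 limit: at this retracted pose the tool lines up with the forearm. I'll back out to a steeper tool angle and fit the arm's planar geometry from the joint readings.

```bash
python3 -c "
from plan import *
P,R=target(0,0,tilt=10); plan(np.array([.50,-.1,.28]),R)"
```

```text
now [ 0.4807 -0.1063  0.268 ] t 3.2 F [ 0.1665 -0.5595  0.2458] goal [ 0.5  -0.1   0.28]
shift mm [-23.5   1.3   1. ] rot [-0.319  0.496  0.262]
```

>>> servo_tool(commands=[[[1,-4,0,0,-0.06,0.1,0.05],[1,-8,0,0,-0.12,0.2,0.1],[1,-12,0,0,-0.18,0.3,0.15],[1,-16,0,0,-0.25,0.4,0.2],[1,-20,0,0,-0.319,0.496,0.262]]])

```text
time_s: 3.7
tcp_pos: [0.5005, -0.1155, 0.2874]
ee_rot: [[-0.868, 0.07, 0.492], [-0.077, 0.959, -0.273], [-0.491, -0.275, -0.827]]
wrist_force: [0.3, -1.8, 1.1]
gripper_width: 0.005
gripper_force: 0.0
```

```bash
python3 -c "
from plan import *
s=r.sense(); print(s['joints']);P,R=target(0,0,tilt=10); plan(np.array([.50,-.1,.28]),R)"
```

```text
[  11.9696   -5.4841  -46.9967   47.5545  -29.9801 -139.8891]
now [ 0.5005 -0.1155  0.2874] t 3.7 F [ 0.2985 -1.7749  1.1113] goal [ 0.5  -0.1   0.28]
shift mm [ 2.8 16.9  1.7] rot [-0.248  0.365  0.135]
```

>>> servo_tool(commands=[[[1,1,3,0,-0.05,0.08,0.03],[1,2,6,0,-0.1,0.16,0.06],[1,2,10,0,-0.16,0.24,0.09],[1,3,14,0,-0.21,0.31,0.12],[1,3,17,0,-0.248,0.365,0.135]]])

```text
time_s: 4.2
tcp_pos: [0.5008, -0.0989, 0.2825]
ee_rot: [[-0.978, 0.112, 0.175], [0.111, 0.994, -0.018], [-0.176, 0.002, -0.984]]
wrist_force: [0.9, -0.4, -0.0]
gripper_width: 0.004
gripper_force: 0.0
```

>>> servo_tool(commands=[[[1,0,0,0,0,0,0],[1,0,0,0,0,0,0],[1,0,0,0,0,0,0],[1,0,0,0,0,0,0],[1,0,0,0,0,0,0]]])

```text
time_s: 4.7
tcp_pos: [0.4995, -0.1007, 0.2822]
ee_rot: [[-0.978, 0.113, 0.176], [0.111, 0.994, -0.023], [-0.178, -0.003, -0.984]]
wrist_force: [1.0, -0.2, -0.1]
gripper_width: 0.008
gripper_force: 0.0
```

```bash
python3 -c "
from plan import *
s=r.sense(); print(s['joints'],s['ee_rot']);P,R=target(0,0,tilt=10); plan(np.array([.50,-.1,.28]),R)"
```

```text
[   8.5816    3.5231  -18.7829    3.3297  -57.904  -106.5766] [[-0.9779  0.1129  0.176 ]
 [ 0.1106  0.9936 -0.0232]
 [-0.1775 -0.0032 -0.9841]]
now [ 0.4995 -0.1007  0.2822] t 4.7 F [ 1.0346 -0.1948 -0.1169] goal [ 0.5  -0.1   0.28]
shift mm [-0.   0.7  2.2] rot [-0.003  0.004  0.001]
```

```bash
cat > kin.py <<'E'
from plan import *
from scipy.optimize import fsolve
D=[((-53.879,22.087,.3857),(.2269,-.5818,.2325),(-.0008,.0018,-1)),((-14.0256,-8.6586,-59.768),(.4807,-.1063,.268),(.609,-.306,-.732)),
((11.97,-5.484,-46.997),(.5005,-.1155,.2874),(.492,-.273,-.827)),((8.5816,3.5231,-18.7829),(.4995,-.1007,.2822),(.176,-.0232,-.9841))]
def M(J):  # wrist = M @ [L1,e,L2,d,h]
    a,b,c=np.radians(J); p=b-c; u=np.array([np.cos(a),np.sin(a),0]); l=np.array([np.sin(a),-np.cos(a),0]); k=np.array([0,0,1.])
    return np.c_[np.sin(b)*u+np.cos(b)*k, np.cos(b)*u-np.sin(b)*k, np.cos(p)*u-np.sin(p)*k, l, k]
A=np.vstack([np.c_[M(J),np.array(z)] for J,_,z in D]); B=np.hstack([p for _,p,_ in D])
X,res,rk,sv=np.linalg.lstsq(A,B,rcond=None)
def ik(P,R,J0=(8,5,-20)):
    J=fsolve(lambda J:M(J)@X[:5]+X[5]*R[:,2]-P,J0); a,p=np.radians(J[0]),np.radians(J[1]-J[2])
    f=np.array([np.cos(p)*np.cos(a),np.cos(p)*np.sin(a),-np.sin(p)]); return J.round(1),'J5',-np.degrees(np.arccos(f@R[:,2])).round(1)
E
python3 - <<'E'
from kin import *
print('L1,e,L2,d,h,L3',X,'err',(A@X-B).reshape(-1,3),sv)
for tilt in(45,40,35):
    for tu,s,dz,dy in((0,-.12,0,0),(0,-.05,0,0),(0,.01,0,0),(0,.01,.03,0),(-.2,.01,.03,0),(-.419,.01,.03,0),(-.419,.01,0,0),(-.419,-.06,0,0),(-.419,.01,.03,.2)): print(tilt,tu,s,dz,dy,*ik(*target(tu,s,dz,tilt,dy)))
E
```

```text
L1,e,L2,d,h,L3 [0.3867 0.1737 0.2997 0.0991 0.2818 0.248 ] err [[ 0.0375  0.0514 -0.0165]
 [-0.061  -0.1389  0.0074]
 [-0.0054  0.0255 -0.0079]
 [ 0.028   0.0677  0.017 ]] [3.6894 2.3834 2.013  0.7274 0.2919 0.2045]
45 0 -0.12 0 0 [ 20.8   5.1 -58.3] J5 -24.0
45 0 -0.05 0 0 [ 17.4  15.5 -50.6] J5 -24.8
45 0 0.01 0 0 [ 15.2  23.7 -42.6] J5 -24.3
45 0 0.01 0.03 0 [ 15.2  19.9 -42.2] J5 -21.2
45 -0.2 0.01 0.03 0 [ 23.   21.5 -37.3] J5 -28.2
45 -0.419 0.01 0.03 0 [ 28.9  25.4 -26.3] J5 -39.0
45 -0.419 0.01 0 0 [ 28.9  28.7 -26.6] J5 -38.2
45 -0.419 -0.06 0 0 [ 34.   20.7 -33. ] J5 -41.4
45 -0.419 0.01 0.03 0.2 [ 26.6  23.6 -31.4] J5 -30.4
40 0 -0.12 0 0 [ 19.1   4.1 -52.5] J5 -16.5
40 0 -0.05 0 0 [ 16.4  14.5 -46.2] J5 -16.7
40 0 0.01 0 0 [ 14.4  22.9 -39.2] J5 -16.7
40 0 0.01 0.03 0 [ 14.4  19.3 -38.7] J5 -14.6
40 -0.2 0.01 0.03 0 [ 21.8  21.  -34. ] J5 -24.4
40 -0.419 0.01 0.03 0 [ 27.5  24.9 -23.5] J5 -37.0
40 -0.419 0.01 0 0 [ 27.5  28.  -24.1] J5 -35.5
40 -0.419 -0.06 0 0 [ 31.9  19.8 -29.7] J5 -39.1
40 -0.419 0.01 0.03 0.2 [ 25.3  23.1 -28.2] J5 -27.7
35 0 -0.12 0 0 [ 17.5   4.  -46.3] J5 -15.2
35 0 -0.05 0 0 [ 15.3  14.1 -41.4] J5 -12.4
35 0 0.01 0 0 [ 13.7  22.5 -35.5] J5 -11.5
35 0 0.01 0.03 0 [ 13.7  19.1 -34.8] J5 -11.8
35 -0.2 0.01 0.03 0 [ 20.5  20.8 -30.4] J5 -23.1
35 -0.419 0.01 0.03 0 [ 26.   24.7 -20.5] J5 -36.5
35 -0.419 0.01 0 0 [ 26.   27.7 -21.2] J5 -34.4
35 -0.419 -0.06 0 0 [ 29.8  19.4 -25.9] J5 -38.5
35 -0.419 0.01 0.03 0.2 [ 24.   23.1 -24.6] J5 -27.4
```

```bash
cat > kin.py <<'E'
from plan import *
from scipy.optimize import least_squares
D=[((-53.879,22.087,.3857,-.025,-68.41),(.2269,-.5818,.2325),(-.0008,.0018,-1)),((-14.0256,-8.6586,-59.768,111.0866,-9.2053),(.4807,-.1063,.268),(.609,-.306,-.732)),
((11.97,-5.484,-46.997,47.5545,-29.98),(.5005,-.1155,.2874),(.492,-.273,-.827)),((8.5816,3.5231,-18.7829,3.3297,-57.904),(.4995,-.1007,.2822),(.176,-.0232,-.9841))]
SG=1
def fk(J):  # returns tcp matrix for [L1,e,L2,d1,d2,h,L3], tool z
    a,b,c,q,w=np.radians(J); p=b-c; u=np.array([np.cos(a),np.sin(a),0]); l=np.array([np.sin(a),-np.cos(a),0]); k=np.array([0,0,1.])
    f=np.cos(p)*u-np.sin(p)*k; l2=Ro.from_rotvec(SG*q*f).apply(l); z=Ro.from_rotvec(w*l2).apply(f)
    return np.c_[np.sin(b)*u+np.cos(b)*k, np.cos(b)*u-np.sin(b)*k, f, l,l2, k,z],z
E
cat > fit.py <<'E'
import kin; from kin import *
for kin.SG in(1,-1):
    print(kin.SG,[ (fk(J)[1]-z).round(3).tolist() for J,_,z in D])
    A=np.vstack([fk(J)[0] for J,_,_ in D]);B=np.hstack([p for _,p,_ in D]); X=np.linalg.lstsq(A,B,rcond=None)[0]; print(X,(A@X-B).round(4))
E
python3 fit.py
```

```text
1 [[-0.001, -0.0, 0.0], [0.072, 0.29, -0.0], [-0.153, 0.722, 0.0], [-0.015, 0.097, -0.0]]
[0.095  0.3854 0.18   0.0779 0.1075 0.3595 0.0404] [-0.0465  0.0201 -0.0368 -0.073  -0.0297  0.0108 -0.0087  0.0812 -0.0086
  0.0831  0.0034  0.0346]
-1 [[-0.0, 0.0, 0.0], [-0.0, 0.0, -0.0], [0.0, 0.0, 0.0], [0.0, 0.0, -0.0]]
[0.5648 0.0001 0.4218 0.     0.1598 0.1606 0.2953] [-0. -0.  0.  0. -0.  0. -0.  0. -0.  0.  0. -0.]
```

```bash
sed -i 's/^SG=1/SG=-1\nX=np.array([.5648,0,.4218,0,.1598,.1606,.2953])/' kin.py; cat >> kin.py <<'E'
lo=np.array([-179,-69,-61,-181,-171.]);hi=np.array([179,118,80.6,117,-9.2])
def ik(P,R,J0=(8.6,3.5,-18.8,3.3,-58)):
    def e(J): A,z=fk(J); return np.r_[(A@X-P)*5,z-R[:,2]]
    o=least_squares(e,J0,bounds=(lo,hi),x_scale=30); return o.x.round(1),round(o.cost**.5,4)
E
python3 - <<'E'
from kin import *
for tilt in(50,45,40,35,30):
    for st in ((8.6,3.5,-18.8,3.3,-58),(-20,20,-40,100,-30),(10,20,-40,-100,-30)):
        print(tilt,st); J=st
        for tu,s,dz in((0,-.12,0),(0,.01,0),(0,.01,.03),(-.2,.01,.03),(-.419,.01,.03),(-.419,.01,0),(-.419,-.1,0)):
            J,c=ik(*target(tu,s,dz,tilt),J0=np.clip(J,lo+.1,hi-.1)); print('  ',tu,s,dz,J,c)
E
```

```text
50 (8.6, 3.5, -18.8, 3.3, -58)
   0 -0.12 0 [  0.4  -0.1 -58.1 117.  -13.1] 0.1737
   0 0.01 0 [  0.7  17.2 -48.  117.  -16.2] 0.2492
   0 0.01 0.03 [ -0.2  14.3 -47.9 117.  -14.1] 0.2213
   -0.2 0.01 0.03 [  8.4  17.5 -49.1 117.  -28.4] 0.1335
   -0.419 0.01 0.03 [ 14.1  21.5 -48.4 117.  -37.7] 0.0118
   -0.419 0.01 0 [ 14.7  24.6 -48.4 117.  -39.3] 0.0339
   -0.419 -0.1 0 [ 26.6  13.9 -53.9 102.5 -41.2] 0.0
50 (-20, 20, -40, 100, -30)
   0 -0.12 0 [  0.4  -0.1 -58.1 117.  -13.1] 0.1737
   0 0.01 0 [  0.7  17.2 -48.  117.  -16.2] 0.2492
   0 0.01 0.03 [ -0.2  14.3 -47.9 117.  -14.1] 0.2213
   -0.2 0.01 0.03 [  8.4  17.5 -49.1 117.  -28.4] 0.1335
   -0.419 0.01 0.03 [ 14.1  21.5 -48.4 117.  -37.7] 0.0118
   -0.419 0.01 0 [ 14.7  24.6 -48.4 117.  -39.3] 0.0339
   -0.419 -0.1 0 [ 26.6  13.9 -53.9 102.5 -41.2] 0.0
50 (10, 20, -40, -100, -30)
   0 -0.12 0 [ -16.5    1.9  -42.5 -148.1   -9.2] 0.0632
   0 0.01 0 [ -16.6   19.2  -33.7 -148.   -14.6] 0.0
   0 0.01 0.03 [ -14.7   15.8  -30.8 -142.7   -9.2] 0.0161
   -0.2 0.01 0.03 [ -11.8   17.3  -42.6 -181.   -19.8] 0.0554
   -0.419 0.01 0.0
[... 4356 characters left out ...]
  17.9 -44.6  62.5  -9.2] 0.0733
   0 0.01 0.03 [ 10.4  15.1 -45.   63.7  -9.2] 0.0411
   -0.2 0.01 0.03 [  9.2  16.2 -46.7  90.5 -13.2] 0.0
   -0.419 0.01 0.03 [ 22.8  20.  -39.8  66.2 -26. ] 0.0
   -0.419 0.01 0 [ 19.4  22.1 -42.5  78.1 -23. ] 0.0
   -0.419 -0.1 0 [ 32.4  12.8 -37.4  49.5 -35.8] 0.0
30 (10, 20, -40, -100, -30)
   0 -0.12 0 [ 20.    2.8 -45.2  42.3 -19.4] 0.0
   0 0.01 0 [ 10.7  17.9 -44.6  62.5  -9.2] 0.0733
   0 0.01 0.03 [ 10.4  15.1 -45.   63.7  -9.2] 0.0411
   -0.2 0.01 0.03 [  9.2  16.2 -46.7  90.5 -13.2] 0.0
   -0.419 0.01 0.03 [ 22.8  20.  -39.8  66.2 -26. ] 0.0
   -0.419 0.01 0 [ 19.4  22.1 -42.5  78.1 -23. ] 0.0
   -0.419 -0.1 0 [ 32.4  12.8 -37.4  49.5 -35.8] 0.0
```

```bash
python3 - <<'E'
from kin import *
for tilt in(35,40,45,50):
  for wy in (-.9,-.75,-.6,-.45,.2,.4):
    out=[];J=(8.6,3.5,-18.8,3.3,-58)
    best=None
    for st in(J,(-10,20,-35,-140,-30)):
        J=st;L=[];cm=0
        for tu,s,dz in((0,-.09,0),(0,-.04,0),(0,.012,0),(0,.012,.035),(-.2,.012,.035),(-.419,.012,.035),(-.419,.012,0.),(-.419,-.09,0)):
            J,c=ik(*target(tu,s,dz,tilt,wy+.1135-tu),J0=np.clip(J,lo+.1,hi-.1)); L.append(J);cm=max(cm,c)
        L=np.array(L); print(tilt,wy,'cost',cm,'J4',L[:,3].min(),L[:,3].max(),'J5',L[:,4].min(),L[:,4].max(),'J3',L[:,2].min()) if cm<.01 else 0
E
```

```text
35 -0.9 cost 0 J4 48.8 75.3 J5 -49.7 -33.8 J3 -44.1
35 -0.75 cost 0 J4 55.3 89.9 J5 -43.1 -28.2 J3 -47.4
35 -0.6 cost 0 J4 63.0 107.5 J5 -36.1 -22.5 J3 -49.9
35 0.4 cost 0.0044 J4 -29.3 -6.4 J5 -23.2 -9.2 J3 -30.1
35 0.4 cost 0.0044 J4 -29.3 -6.4 J5 -23.2 -9.2 J3 -30.1
40 -0.9 cost 0 J4 56.0 85.2 J5 -50.9 -37.0 J3 -46.3
40 -0.75 cost 0 J4 64.9 101.5 J5 -44.1 -31.9 J3 -49.6
40 -0.6 cost 0.009 J4 76.1 117.0 J5 -36.9 -26.2 J3 -52.7
40 0.4 cost 0.0098 J4 -44.1 -14.1 J5 -20.9 -9.2 J3 -31.7
40 0.4 cost 0.0098 J4 -44.1 -14.1 J5 -20.9 -9.2 J3 -31.7
45 -0.9 cost 0 J4 62.4 92.6 J5 -52.9 -41.2 J3 -48.0
45 -0.75 cost 0 J4 73.4 109.7 J5 -46.4 -36.5 J3 -51.8
45 0.4 cost 0.0034 J4 -61.2 -33.2 J5 -21.8 -9.2 J3 -28.8
45 0.4 cost 0.0034 J4 -61.2 -33.2 J5 -21.8 -9.2 J3 -28.8
50 -0.9 cost 0 J4 67.9 98.2 J5 -55.7 -46.0 J3 -49.5
50 -0.75 cost 0 J4 80.4 115.5 J5 -49.7 -41.3 J3 -54.2
50 0.4 cost 0 J4 -77.9 -59.6 J5 -25.7 -12.7 J3 -25.0
50 0.4 cost 0 J4 -77.9 -59.6 J5 -25.7 -12.7 J3 -25.0
```

```bash
cat >> kin.py <<'E'
def tgt(turn,s,dz=0,tilt=50,dyaw=-.64,ys=1):
    P,R=target(turn,s,dz,tilt,dyaw); b=turn-.1135; y=np.array([-np.sin(b),np.cos(b),0]); z=R[:,2]; y=y-(y@z)*z; y*=ys/np.linalg.norm(y); return P,np.c_[np.cross(y,z),y,z]
def j6(J,R):
    A,z=fk(J); l2=A[:,4]; return np.degrees(np.arctan2(np.cross(l2,R[:,1])@z,l2@R[:,1]))
E
python3 - <<'E'
from kin import *
s=r.sense(); print('j6 raw now',j6(s['joints'][:5],s['ee_rot']),s['joints'][5]); print('A',j6(D[0][0],np.array([[-.9317,-.3632,0],[-.3632,.9317,0],[0,0,-1.]])))
for tilt in(45,50,55):
  for dy in(-.4,-.5,-.6,-.7):
    J=s['joints'][:5];L=[];C=[]
    for tu,q,dz in((0,-.09,0.005),(0,-.04,0.005),(0,.006,0.005),(0,.006,.035),(-.1,.006,.035),(-.2,.006,.035),(-.3,.006,.035),(-.419,.006,.035),(-.419,.006,0.),(-.419,-.09,0)):
        P,R=tgt(tu,q,dz,tilt,dy);J,c=ik(P,R,J0=np.clip(J,lo+.1,hi-.1)); L.append(np.r_[J,j6(J,R)]);C.append(c)
    L=np.array(L); print(tilt,dy,'cost',max(C),'min',L.min(0).round(0),'max',L.max(0).round(0))
E
```

```text
j6 raw now -163.4234143523258 -106.57658564767418
A 104.81470170547823
45 -0.4 cost 0.0645 min [  5.   8. -57.  60. -54. -57.] max [ 40.  28. -36. 117. -28. -46.]
45 -0.5 cost 0.0241 min [  6.  10. -55.  55. -59. -61.] max [ 41.  30. -32. 117. -31. -47.]
45 -0.6 cost 0.0 min [  9.  12. -52.  50. -63. -65.] max [ 41.  31. -27. 112. -35. -50.]
45 -0.7 cost 0.0 min [ 14.  14. -50.  45. -67. -70.] max [ 41.  33. -22. 100. -39. -57.]
50 -0.4 cost 0.0955 min [  7.  10. -58.  66. -57. -49.] max [ 41.  29. -38. 117. -34. -39.]
50 -0.5 cost 0.0503 min [  8.  11. -58.  59. -61. -54.] max [ 42.  31. -34. 117. -37. -42.]
50 -0.6 cost 0.0032 min [  9.  14. -55.  54. -65. -58.] max [ 42.  32. -28. 117. -40. -42.]
50 -0.7 cost 0.0 min [ 14.  16. -52.  49. -70. -63.] max [ 42.  34. -23. 106. -44. -48.]
55 -0.4 cost 0.1234 min [  9.  12. -60.  70. -60. -41.] max [ 42.  31. -40. 117. -40. -33.]
55 -0.5 cost 0.0736 min [ 10.  13. -60.  63. -64. -47.] max [ 43.  32. -35. 117. -44. -36.]
55 -0.6 cost 0.0221 min [ 10.  16. -57.  57. -68. -52.] max [ 44.  34. -30. 117. -46. -37.]
55 -0.7 cost 0.0 min [ 14.  18. -54.  52. -72. -57.] max [ 44.  36. -24. 110. -49. -40.]
```

```bash
cat >> kin.py <<'E'
TI,DY=50,-.68
def pose(J):
    A,z=fk(J[:5]); l2=A[:,4]; y=Ro.from_rotvec(np.radians(90-J[5])*z).apply(l2); return A@X,np.c_[np.cross(y,z),y,z]
def goalJ(turn,s,dz=0,tilt=TI,dyaw=DY,J0=(20,15,-45,90,-50)):
    P,R=tgt(turn,s,dz,tilt,dyaw,-1); J,c=ik(P,R,J0=J0); q=(90-j6(J,R)+180)%360-180; return np.r_[J,q],c
def rows(Jg,n,k=5):
    """k rows of n total along joint-space line"""
    s=r.sense(); J0=s['joints']; P0,R0=pose(J0); print('fk err',np.abs(P0-s['tcp_pos']).max(),np.abs(R0-s['ee_rot']).max(),'J',J0.round(1),'goal',Jg.round(1))
    for i in range(1,k+1):
        P,R=pose(J0+(Jg-J0)*min(1,i/n)); print(i,(R0.T@(P-P0)*1000).round(0),Ro.from_matrix(R0.T@R).as_rotvec().round(3),P.round(3))
E
python3 - <<'E'
from kin import *
g,c=goalJ(0,-.09,.005); print(c)
rows(g,24,24)
E
```

```text
0.0
fk err 5.961553786476559e-05 4.0245584642661925e-16 J [   8.6    3.5  -18.8    3.3  -57.9 -106.6] goal [ 28.6  15.3 -52.4  86.1 -47.6 -32.9]
1 [-0. -7.  5.] [ 0.052  0.011 -0.103] [ 0.5   -0.108  0.278]
2 [ -1. -13.   9.] [ 0.102  0.024 -0.207] [ 0.501 -0.114  0.274]
3 [ -3. -18.  12.] [ 0.15   0.04  -0.313] [ 0.503 -0.119  0.271]
4 [ -6. -22.  15.] [ 0.197  0.057 -0.421] [ 0.505 -0.123  0.268]
5 [ -9. -24.  18.] [ 0.242  0.076 -0.531] [ 0.508 -0.126  0.266]
6 [-12. -26.  20.] [ 0.285  0.097 -0.642] [ 0.512 -0.128  0.264]
7 [-16. -26.  23.] [ 0.327  0.119 -0.754] [ 0.516 -0.129  0.263]
8 [-20. -25.  25.] [ 0.367  0.144 -0.868] [ 0.521 -0.128  0.261]
9 [-25. -22.  27.] [ 0.406  0.169 -0.983] [ 0.526 -0.126  0.26 ]
10 [-29. -18.  30.] [ 0.443  0.196 -1.099] [ 0.531 -0.123  0.258]
11 [-34. -13.  32.] [ 0.478  0.225 -1.216] [ 0.537 -0.118  0.257]
12 [-38.  -6.  35.] [ 0.512  0.255 -1.334] [ 0.542 -0.112  0.255]
13 [-42.   2.  38.] [ 0.545  0.287 -1.453] [ 0.548 -0.105  0.252]
14 [-46.  11.  42.] [ 0.576  0.319 -1.572] [ 0.553 -0.096  0.249]
15 [-49.  21.  46.] [ 0.606  0.353 -1.693] [ 0.558 -0.086  0.246]
16 [-51.  33.  50.] [ 0.634  0.389 -1.814] [ 0.562 -0.075  0.242]
17 [-53.  46.  55.] [ 0.661  0.425 -1.935] [ 0.566 -0.062  0.237]
18 [-53.  59.  60.] [ 0.687  0.463 -2.057] [ 0.569 -0.049  0.232]
19 [-53.  74.  66.] [ 0.711  0.502 -2.18 ] [ 0.571 -0.035  0.226]
20 [-51.  89.  73.] [ 0.734  0.542 -2.303] [ 0.572 -0.02   0.219]
21 [-48. 105.  80.] [ 0.756  0.584 -2.426] [ 0.572 -0.004  0.212]
22 [-44. 121.  87.] [ 0.777  0.626 -2.549] [0.571 0.013 0.204]
23 [-38. 138.  95.] [ 0.797  0.67  -2.673] [0.569 0.03  0.195]
24 [-30. 155. 103.] [ 0.816  0.715 -2.797] [0.565 0.048 0.186]
```

>>> servo_tool(commands=[[[1,0,-7,5,0.052,0.011,-0.103],[1,-1,-13,9,0.102,0.024,-0.207],[1,-3,-18,12,0.15,0.04,-0.313],[1,-6,-22,15,0.197,0.057,-0.421],[1,-9,-24,18,0.242,0.076,-0.531]]])

```text
time_s: 5.2
tcp_pos: [0.5092, -0.1262, 0.2662]
ee_rot: [[-0.919, -0.371, 0.134], [-0.394, 0.879, -0.269], [-0.017, -0.3, -0.954]]
wrist_force: [-0.7, -0.1, -0.7]
gripper_width: 0.005
gripper_force: 0.0
```

```bash
python3 - <<'E'
from kin import *
g,c=goalJ(0,-.09,.005); rows(g,18)
E
```

```text
fk err 5.5054898477957526e-05 6.106226635438361e-16 J [ 12.8   6.1 -25.8  20.7 -55.7 -91.1] goal [ 28.6  15.3 -52.4  86.1 -47.6 -32.9]
1 [-3. -3.  3.] [ 0.045  0.02  -0.118] [ 0.513 -0.128  0.264]
2 [-7. -4.  5.] [ 0.087  0.04  -0.237] [ 0.518 -0.128  0.263]
3 [-12.  -5.   7.] [ 0.128  0.062 -0.359] [ 0.523 -0.127  0.261]
4 [-18.  -4.   9.] [ 0.167  0.085 -0.481] [ 0.528 -0.125  0.26 ]
5 [-24.  -2.  10.] [ 0.204  0.109 -0.605] [ 0.534 -0.121  0.258]
```

Tracking works.

>>> servo_tool(commands=[[[1,-3,-3,3,0.045,0.02,-0.118],[1,-7,-4,5,0.087,0.04,-0.237],[1,-12,-5,7,0.128,0.062,-0.359],[1,-18,-4,9,0.167,0.085,-0.481],[1,-24,-2,10,0.204,0.109,-0.605]]])

```text
time_s: 5.7
tcp_pos: [0.5336, -0.1209, 0.2576]
ee_rot: [[-0.567, -0.805, 0.174], [-0.765, 0.436, -0.474], [0.306, -0.401, -0.863]]
wrist_force: [0.2, -0.7, -0.1]
gripper_width: 0.007
gripper_force: 0.0
```

```bash
python3 - <<'E'
from kin import *
g,c=goalJ(0,-.09,.005); rows(g,13)
E
```

```text
fk err 7.230199845099927e-05 8.881784197001252e-16 J [ 17.2   8.7 -33.1  38.8 -53.5 -74.9] goal [ 28.6  15.3 -52.4  86.1 -47.6 -32.9]
1 [-8. -2.  0.] [ 0.036  0.022 -0.126] [ 0.539 -0.115  0.256]
2 [-17.  -2.  -0.] [ 0.07   0.045 -0.252] [ 0.545 -0.109  0.253]
3 [-28.  -2.  -1.] [ 0.103  0.068 -0.38 ] [ 0.551 -0.1    0.251]
4 [-39.  -1.  -2.] [ 0.134  0.09  -0.509] [ 0.556 -0.091  0.247]
5 [-51.   2.  -3.] [ 0.165  0.114 -0.639] [ 0.561 -0.079  0.244]
```

>>> servo_tool(commands=[[[1,-8,-2,0,0.036,0.022,-0.126],[1,-17,-2,0,0.07,0.045,-0.252],[1,-28,-2,-1,0.103,0.068,-0.38],[1,-39,-1,-2,0.134,0.09,-0.509],[1,-51,2,-3,0.165,0.114,-0.639]]])

```text
time_s: 6.2
tcp_pos: [0.5607, -0.0793, 0.2441]
ee_rot: [[-0.009, -0.957, 0.291], [-0.79, -0.171, -0.588], [0.613, -0.235, -0.755]]
wrist_force: [0.7, 0.5, 0.3]
gripper_width: -0.0
gripper_force: 0.0
```

```bash
python3 - <<'E'
from kin import *
g,c=goalJ(0,-.09,.005); rows(g,8)
E
```

```text
fk err 8.815254765442981e-05 5.551115123125783e-16 J [ 21.6  11.2 -40.5  56.9 -51.3 -58.6] goal [ 28.6  15.3 -52.4  86.1 -47.6 -32.9]
1 [-13.  -5.  -3.] [ 0.03   0.022 -0.131] [ 0.565 -0.067  0.239]
2 [-27.  -9.  -6.] [ 0.059  0.044 -0.262] [ 0.568 -0.053  0.234]
3 [-42. -13.  -9.] [ 0.088  0.066 -0.395] [ 0.571 -0.038  0.228]
4 [-59. -15. -13.] [ 0.116  0.088 -0.528] [ 0.572 -0.023  0.221]
5 [-77. -17. -16.] [ 0.144  0.109 -0.661] [ 0.573 -0.006  0.213]
```

>>> servo_tool(commands=[[[1,-13,-5,-3,0.03,0.022,-0.131],[1,-27,-9,-6,0.059,0.044,-0.262],[1,-42,-13,-9,0.088,0.066,-0.395],[1,-59,-15,-13,0.116,0.088,-0.528],[1,-77,-17,-16,0.144,0.109,-0.661]]])

```text
time_s: 6.7
tcp_pos: [0.5732, -0.0057, 0.2129]
ee_rot: [[0.527, -0.723, 0.446], [-0.43, -0.68, -0.593], [0.733, 0.121, -0.67]]
wrist_force: [0.1, -0.1, 0.6]
gripper_width: 0.004
gripper_force: 0.0
```

```bash
python3 - <<'E'
from kin import *
g,c=goalJ(0,-.09,.005); rows(g,4)
E
```

```text
fk err 9.378410354776712e-05 5.551115123125783e-16 J [ 26.   13.8 -47.9  75.1 -49.  -42.5] goal [ 28.6  15.3 -52.4  86.1 -47.6 -32.9]
1 [-10.  -9.  -4.] [ 0.021  0.016 -0.1  ] [0.572 0.007 0.207]
2 [-22. -17.  -8.] [ 0.042  0.033 -0.201] [0.571 0.02  0.2  ]
3 [-34. -26. -13.] [ 0.062  0.049 -0.302] [0.568 0.034 0.193]
4 [-47. -33. -17.] [ 0.083  0.066 -0.402] [0.565 0.048 0.186]
5 [-47. -33. -17.] [ 0.083  0.066 -0.402] [0.565 0.048 0.186]
```

>>> servo_tool(commands=[[[1,-10,-9,-4,0.021,0.016,-0.1],[1,-22,-17,-8,0.042,0.033,-0.201],[1,-34,-26,-13,0.062,0.049,-0.302],[1,-47,-33,-17,0.083,0.066,-0.402],[1,-47,-33,-17,0.083,0.066,-0.402]]])

```text
time_s: 7.2
tcp_pos: [0.5642, 0.0466, 0.1851]
ee_rot: [[0.729, -0.428, 0.535], [-0.087, -0.832, -0.548], [0.679, 0.353, -0.643]]
wrist_force: [0.2, -0.3, -0.4]
gripper_width: 0.003
gripper_force: 0.0
```

```bash
python3 - <<'E'
from kin import *
plan(*tgt(0,-.04,.005,TI,DY,-1))
o=[]
for n in('side','top'):
    c=cap(n,n+'2'); x0,y0=(260,140) if n=='side' else (255,160)
    o.append(cv2.resize(c['pixels'][y0:y0+125,x0:x0+125,::-1],(400,400),interpolation=2))
cv2.imwrite('pics/crop3.png',np.hstack(o))
E
```

```text
now [0.5642 0.0466 0.1851] t 7.2 F [ 0.1791 -0.3413 -0.3674] goal [0.5915 0.0208 0.1537]
shift mm [ 0.8 -1.3 49. ] rot [ 0.002  0.002 -0.003]
```

View pics/crop3.png

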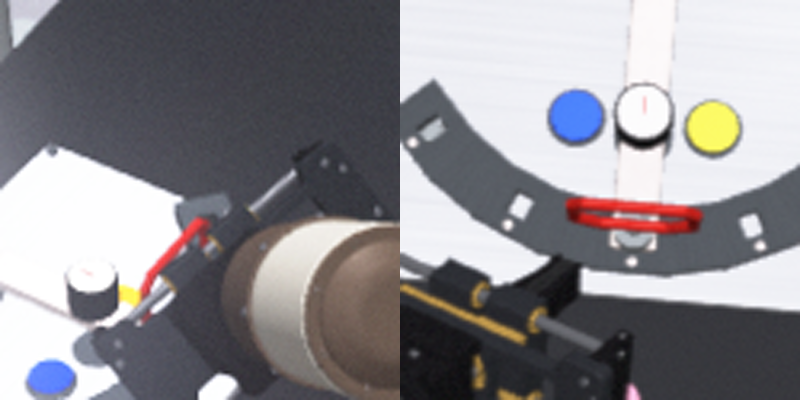

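The side crop shows the hand on the robot side of the ring. The top crop has the closed fingertips at (575,262) and the ring bar from (570,207) to (700,218), so the hand is aimed at the opening.

>>> servo_tool(commands=[[[1,0,0,10,0,0,0],[1,0,0,20,0,0,0],[1,0,-1,30,0,0,0],[1,1,-1,40,0,0,0],[1,1,-1,45,0,0,0]]])

```text
time_s: 7.8
tcp_pos: [0.5909, 0.0212, 0.1578]
ee_rot: [[0.726, -0.433, 0.534], [-0.092, -0.83, -0.55], [0.682, 0.35, -0.642]]
wrist_force: [-0.5, -0.9, 0.3]
gripper_width: 0.004
gripper_force: 0.0
```

```bash
python3 - <<'E'
from kin import *
def pr(c,X): q=c['camera_matrix']@(c['R']@X+c['t']); return (q[:2]/q[2]).round(1)
t=pickle.load(open('pics/top2.pkl','rb')); S=pickle.load(open('pics/side2.pkl','rb')); P=np.array([.5642,.0466,.1851]);z=np.array([.535,-.548,-.643])
print('tip2',pr(t,P+.011*z),pr(t,P-.03*z))
plan(*tgt(0,.006,.005,TI,DY,-1))
s=r.sense();tip=s['tcp_pos']+.011*s['ee_rot'][:,2]; o=[]
for n in('side','top'):
    c=cap(n,n+'3'); x0,y0=(275,180) if n=='side' else (285,185); print(n,'tip',(pr(c,tip)-[x0,y0])*5,'mid',(pr(c,np.array([.613,-.001,.123]))-[x0,y0])*5)
    o.append(cv2.resize(c['pixels'][y0:y0+80,x0:x0+80,::-1],(400,400),interpolation=2))
cv2.imwrite('pics/crop4.png',np.hstack(o))
E
```

```text
tip2 [306.5 244.8] [294.1 254.8]
now [0.5909 0.0212 0.1578] t 7.8 F [-0.4765 -0.9131  0.3044] goal [ 0.6162 -0.0043  0.1241]
shift mm [-2.2 -1.6 49.1] rot [ 0.004  0.002 -0.009]
side tip [216.5 220.5] mid [201.  231.5]
top tip [174. 240.] mid [214.5 210.5]
```

View pics/crop4.png

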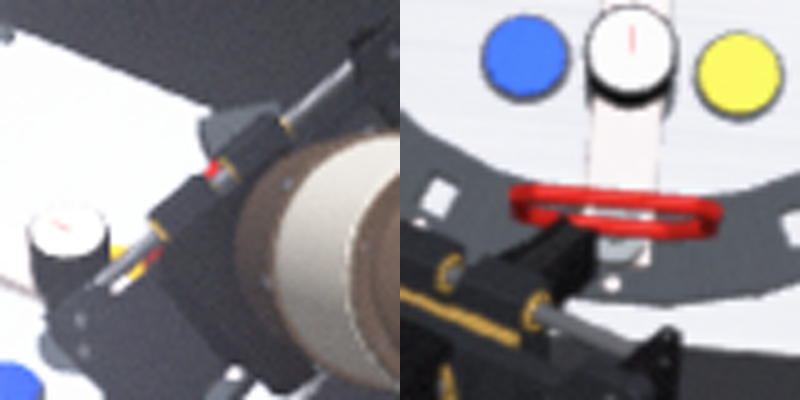

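The top crop shows the fingertip at (590,230), just in front of the ring plane and between the top bar and the bottom bar. The side view is blocked by the hand. I advance slowly and watch the force.

>>> servo_tool(commands=[[[1,-2,-1,5,0,0,0],[1,-2,-2,10,0,0,0],[1,-2,-2,15,0,0,0],[1,-2,-2,20,0,0,0],[1,-2,-2,24,0,0,0]]])

```text
time_s: 8.4
tcp_pos: [0.6027, 0.0105, 0.1397]
ee_rot: [[0.727, -0.431, 0.534], [-0.089, -0.831, -0.549], [0.681, 0.352, -0.643]]
wrist_force: [-0.2, 0.4, 0.3]
gripper_width: 0.006
gripper_force: 0.0
```

>>> servo_tool(commands=[[[1,0,0,5,0,0,0],[1,0,0,10,0,0,0],[1,0,0,15,0,0,0],[1,0,0,20,0,0,0],[1,0,0,23,0,0,0]]])

```text
time_s: 8.9
tcp_pos: [0.615, -0.0022, 0.1248]
ee_rot: [[0.727, -0.431, 0.534], [-0.089, -0.831, -0.549], [0.68, 0.352, -0.643]]
wrist_force: [0.0, -0.2, 0.3]
gripper_width: 0.006
gripper_force: 0.0
```

```bash
python3 - <<'E'
from kin import *
plan(*tgt(0,.006,.005,TI,DY,-1))
s=r.sense(); R=s['ee_rot']; print('up 10mm in tool',(R.T@[0,0,10]).round(1))
def pr(c,X): q=c['camera_matrix']@(c['R']@X+c['t']); return (q[:2]/q[2]).round(1)
tip=s['tcp_pos']+.011*R[:,2]; c=cap('top','top4');x0,y0=285,185;print((pr(c,tip)-[x0,y0])*7)
cv2.imwrite('pics/crop5.png',cv2.resize(c['pixels'][y0:y0+80,x0:x0+80,::-1],(560,560),interpolation=2))
E
```

```text
now [ 0.615  -0.0022  0.1248] t 8.9 F [ 0.0451 -0.2396  0.2934] goal [ 0.6162 -0.0043  0.1241]
shift mm [0.6 0.9 2.2] rot [ 0.004  0.002 -0.006]
up 10mm in tool [ 6.8  3.5 -6.4]
[324.8 270.2]
```

View pics/crop5.png

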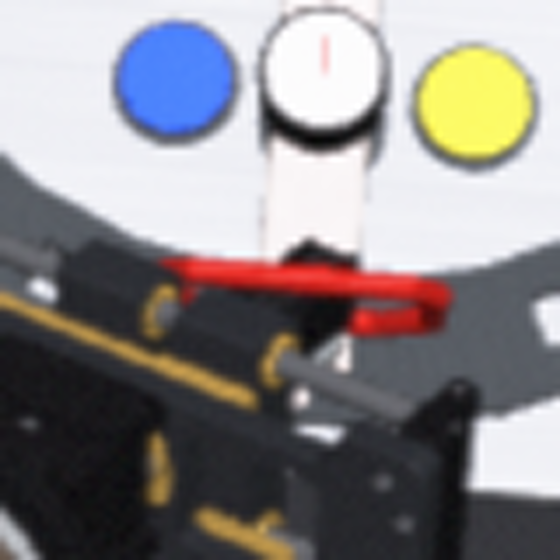

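The top view shows the fingertip through the ring and emerging behind the top bar at (310,245), with no contact force. I start lifting.

>>> servo_tool(commands=[[[1,1,1,-1,0,0,0],[1,3,1,-3,0,0,0],[1,4,2,-4,0,0,0],[1,6,3,-6,0,0,0],[1,7,4,-7,0,0,0]]])

```text
time_s: 9.45
tcp_pos: [0.6131, -0.0014, 0.1343]
ee_rot: [[0.73, -0.428, 0.533], [-0.089, -0.832, -0.547], [0.678, 0.352, -0.646]]
wrist_force: [-0.9, 0.7, -6.4]
gripper_width: 0.004
gripper_force: 2.2
```

>>> servo_tool(commands=[[[1,1,1,-1,0,0,0],[1,3,1,-3,0,0,0],[1,4,2,-4,0,0,0],[1,6,3,-6,0,0,0],[1,7,4,-7,0,0,0]]])

```text
time_s: 9.95
tcp_pos: [0.6132, -0.0019, 0.1459]
ee_rot: [[0.729, -0.43, 0.534], [-0.089, -0.832, -0.548], [0.679, 0.352, -0.644]]
wrist_force: [-3.8, 1.8, -6.3]
gripper_width: 0.01
gripper_force: 3.8
```

>>> servo_tool(commands=[[[1,1,1,-1,0,0,0],[1,2,1,-2,0,0,0],[1,3,2,-3,0,0,0],[1,4,2,-4,0,0,0],[1,4,2,-4,0,0,0]]])

```text
time_s: 10.45
tcp_pos: [0.6132, -0.0022, 0.1521]
ee_rot: [[0.728, -0.431, 0.533], [-0.09, -0.831, -0.549], [0.68, 0.352, -0.643]]
wrist_force: [-5.9, 0.8, -7.4]
gripper_width: 0.004
gripper_force: 4.3
```

```bash
python3 - <<'E'
from kin import *
s=r.sense(); J=s['joints'];R=s['ee_rot'];P=s['tcp_pos'];print(P,s['wrist_force'],J.round(1))
# red ring top edge rise via side+top
for n in('top','side'):
    c=cap(n,n+'5'); print(n,blobs(mask(c,0),8))
# rigid rotations about pivot
for th in (-.1,-.2,-.3,-.4,-.419):
    Q=Ro.from_rotvec([0,0,th]); P2=PIV+Q.apply(P-PIV); R2=Q.as_matrix()@R
    print(th,'shift',(R.T@(P2-P)*1000).round(1),'rot',Ro.from_matrix(R.T@R2).as_rotvec().round(3),ik(P2,R2,J0=J[:5]))
E
```

```text
[ 0.6132 -0.0022  0.1521] [-5.8931  0.839  -7.3572] [ 15.6  20.4 -50.7 101.6 -43.3 -38. ]
top [([308, 220, 42, 12, 236], [331.6, 224.2])]
side []
-0.1 shift [  0.5 -16.8  -8.7] rot [-0.068 -0.035  0.064] (array([ 22.9,  22.6, -47. ,  87.5, -47.6]), np.float64(0.0))
-0.2 shift [  2.4 -34.1 -16.2] rot [-0.136 -0.07   0.129] (array([ 28.4,  25.2, -42.1,  75.6, -52. ]), np.float64(0.0))
-0.3 shift [  5.6 -51.8 -22.4] rot [-0.204 -0.106  0.193] (array([ 32.3,  28. , -36.3,  65.8, -56.7]), np.float64(0.0))
-0.4 shift [ 10.2 -69.5 -27.3] rot [-0.272 -0.141  0.257] (array([ 34.7,  31.1, -29.8,  57.8, -61.7]), np.float64(0.0))
-0.419 shift [ 11.2 -72.9 -28.1] rot [-0.285 -0.147  0.27 ] (array([ 35.1,  31.6, -28.5,  56.4, -62.6]), np.float64(0.0))
```

The pin looks to be about 18 mm up: Fz is 7.4 N and the ring has risen about 18 mm since contact. Now I swing towards +y about the pivot.

>>> servo_tool(commands=[[[1,0,-3.3,-1.8,-0.014,-0.007,0.013],[1,0,-6.6,-3.6,-0.027,-0.014,0.026],[1,0,-10,-5.4,-0.041,-0.021,0.038],[1,0,-13.4,-7.1,-0.054,-0.028,0.051],[1,0.5,-16.8,-8.7,-0.068,-0.035,0.064]]])

```text
time_s: 11.05
tcp_pos: [0.616, 0.0163, 0.1519]
ee_rot: [[0.716, -0.513, 0.475], [-0.162, -0.783, -0.6], [0.679, 0.353, -0.643]]
wrist_force: [-6.0, 0.8, -6.8]
gripper_width: 0.004
gripper_force: 5.0
```

```bash
cat > chk.py <<'E'
from kin import *
import sys
def look(tag):
    c=cap('top',tag); H=cv2.cvtColor(c['pixels'],cv2.COLOR_RGB2HSV)
    # white dial: bright blob near gauge head; tracked against dial of start image
    y=blobs(mask(c,27)); b=blobs(mask(c,114)); red=blobs(mask(c,0),8)
    rx=np.array([red[0][1]]) if red else None
    p=onz(c,red[0][1],.17) if red else None
    print('red',red,'yel',y,'blue',[q for q in b if q[1][1]<250])
    g=cv2.GaussianBlur(cv2.cvtColor(c['pixels'],cv2.COLOR_RGB2GRAY),(5,5),1)
    hc=cv2.HoughCircles(g[165:235,285:345],cv2.HOUGH_GRADIENT,1,10,param1=120,param2=12,minRadius=7,maxRadius=12)
    if hc is not None:
        for q in hc[0][:5]:
            X=onz(c,(q[0]+285,q[1]+165),.091); d=X-PIV; print('circ',(q+[285,165,0]).round(1),X,'rad',np.hypot(d[0],d[1]).round(4),'turn',round(float(np.arctan2(-d[1],-d[0])+.1135),3))
def swing(*ths):
    s=r.sense();R=s['ee_rot'];P=s['tcp_pos'];d=P-PIV;print(P,s['wrist_force'],'az',np.arctan2(-d[1],-d[0]).round(3),s['joints'].round(1))
    for th in ths:
        Q=Ro.from_rotvec([0,0,th]); P2=PIV+Q.apply(P-PIV); print(th,(R.T@(P2-P)*1000).round(1),Ro.from_matrix(R.T@Q.as_matrix()@R).as_rotvec().round(3))
    print('up1',R.T@[0,0,1])
E
python3 -c "
from chk import *
swing(-.05,-.1); look('top6')"
```

```text
[0.616  0.0163 0.1519] [-6.0478  0.8361 -6.8317] az -0.206 [ 23.   22.6 -47.   87.4 -47.6 -35.6]
-0.05 [ 0.1 -8.3 -4.5] [-0.034 -0.018  0.032]
-0.1 [  0.5 -16.8  -8.7] [-0.068 -0.035  0.064]
up1 [ 0.6795  0.3525 -0.6435]
red [([299, 217, 42, 15, 234], [321.7, 223.3])] yel [([345, 192, 16, 16, 193], [352.2, 199.4]), ([294, 231, 14, 7, 25], [300.7, 234.1]), ([300, 254, 12, 8, 30], [305.8, 257.4])] blue [([302, 188, 16, 16, 196], [309.5, 195.9])]
circ [309.5 196.5   9.4] [0.6838 0.0349 0.091 ] rad 0.1312 turn -0.339
circ [325.5 193.5   8. ] [0.6892 0.0018 0.091 ] rad 0.1152 turn -0.099
circ [330.5 202.5   9.1] [ 0.67  -0.008  0.091] rad 0.1326 turn 0.004
```

The arm follows: the dial gives a turn of −0.099 rad at radius 115 mm, and the discs are unmoved. A rigid rotation has the same numbers in the tool frame, so I repeat it.

>>> servo_tool(commands=[[[1,0,-3.3,-1.8,-0.014,-0.007,0.013],[1,0,-6.6,-3.6,-0.027,-0.014,0.026],[1,0,-10,-5.4,-0.041,-0.021,0.038],[1,0,-13.4,-7.1,-0.054,-0.028,0.051],[1,0.5,-16.8,-8.7,-0.068,-0.035,0.064]]])

```text
time_s: 11.6
tcp_pos: [0.6207, 0.0348, 0.1519]
ee_rot: [[0.696, -0.588, 0.412], [-0.233, -0.728, -0.645], [0.679, 0.353, -0.643]]
wrist_force: [-7.8, 2.4, -7.0]
gripper_width: 0.007
gripper_force: 5.7
```

>>> servo_tool(commands=[[[1,0,-3.3,-1.8,-0.014,-0.007,0.013],[1,0,-6.6,-3.6,-0.027,-0.014,0.026],[1,0,-10,-5.4,-0.041,-0.021,0.038],[1,0,-13.4,-7.1,-0.054,-0.028,0.051],[1,0.5,-16.8,-8.7,-0.068,-0.035,0.064]]])

```text
time_s: 12.1
tcp_pos: [0.6273, 0.0529, 0.1519]
ee_rot: [[0.669, -0.658, 0.346], [-0.301, -0.666, -0.683], [0.679, 0.353, -0.643]]
wrist_force: [-9.2, 4.1, -7.0]
gripper_width: 0.008
gripper_force: 6.2
```

```bash
python3 -c "
from chk import *
swing(-.05,-.1); look('top7')"
```

```text
[0.6273 0.0529 0.1519] [-9.2355  4.0823 -7.0176] az -0.408 [ 32.4  28.1 -36.3  65.7 -56.8 -31.5]
-0.05 [ 0.1 -8.4 -4.5] [-0.034 -0.018  0.032]
-0.1 [  0.5 -16.9  -8.7] [-0.068 -0.035  0.064]
up1 [ 0.6794  0.3527 -0.6434]
red [([280, 208, 40, 22, 242], [301.9, 218.4])] yel [([345, 192, 16, 16, 192], [352.2, 199.4]), ([262, 212, 22, 19, 51], [273.6, 221.8]), ([273, 244, 10, 11, 34], [278.1, 248.7])] blue [([302, 190, 5, 11, 39], [304.0, 195.5])]
circ [314.5 189.5   9.1] [0.6983 0.0242 0.091 ] rad 0.1135 turn -0.311
circ [330.5 202.5   9.1] [ 0.67  -0.008  0.091] rad 0.1326 turn 0.004
```

>>> servo_tool(commands=[[[1,0,-3.3,-1.8,-0.014,-0.007,0.013],[1,0,-6.6,-3.6,-0.027,-0.014,0.026],[1,0,-10,-5.4,-0.041,-0.021,0.038],[1,0,-13.4,-7.1,-0.054,-0.028,0.051],[1,0.5,-16.8,-8.7,-0.068,-0.035,0.064]]])

```text
time_s: 12.65
tcp_pos: [0.6357, 0.0704, 0.152]
ee_rot: [[0.636, -0.721, 0.276], [-0.367, -0.597, -0.714], [0.679, 0.352, -0.644]]
wrist_force: [-10.0, 5.6, -6.5]
gripper_width: 0.008
gripper_force: 6.4
```

```bash
python3 -c "
from chk import *
swing(-.01,-.02,-.05); look('top8')
s=r.sense();b=-.1135-.419;print('outward1',s['ee_rot'].T@[-np.cos(b),-np.sin(b),0])"
```

```text
[0.6357 0.0704 0.152 ] [-10.0275   5.5761  -6.5492] az -0.51 [ 34.8  31.1 -29.7  57.6 -61.8 -30. ]
-0.01 [-0.  -1.7 -0.9] [-0.007 -0.004  0.006]
-0.02 [-0.  -3.3 -1.8] [-0.014 -0.007  0.013]
-0.05 [ 0.1 -8.4 -4.5] [-0.034 -0.018  0.032]
up1 [ 0.6795  0.3524 -0.6435]
red [([271, 202, 39, 26, 245], [292.4, 214.3])] yel [([345, 192, 16, 16, 193], [352.2, 199.4]), ([260, 236, 11, 13, 43], [264.6, 241.4])] blue []
circ [330.5 202.5   9.1] [ 0.67  -0.008  0.091] rad 0.1326 turn 0.004
circ [309.5 188.5   8. ] [0.7007 0.0345 0.091 ] rad 0.116 turn -0.4
outward1 [-0.7335  0.3179 -0.6007]
```

Dial reads −0.400. I take the last 0.02 rad, then lower.

>>> servo_tool(commands=[[[1,0,-1.7,-0.9,-0.007,-0.004,0.006],[1,0,-3.3,-1.8,-0.014,-0.007,0.013],[1,-1.4,-4,-0.5,-0.014,-0.007,0.013],[1,-3.4,-5,1.4,-0.014,-0.007,0.013],[1,-5.4,-6.1,3.3,-0.014,-0.007,0.013]]])

```text
time_s: 13.2
tcp_pos: [0.638, 0.0744, 0.1443]
ee_rot: [[0.628, -0.732, 0.264], [-0.379, -0.584, -0.718], [0.68, 0.351, -0.644]]
wrist_force: [-9.1, 5.9, -6.6]
gripper_width: 0.005
gripper_force: 6.3
```

>>> servo_tool(commands=[[[1,-1.4,-0.7,1.3,0,0,0],[1,-2.7,-1.4,2.6,0,0,0],[1,-4,-2.1,3.9,0,0,0],[1,-5.4,-2.8,5.1,0,0,0],[1,-5.4,-2.8,5.1,0,0,0]]])

```text
time_s: 13.7
tcp_pos: [0.6381, 0.0743, 0.1365]
ee_rot: [[0.628, -0.732, 0.264], [-0.378, -0.584, -0.719], [0.68, 0.351, -0.643]]
wrist_force: [-9.7, 6.9, -4.5]
gripper_width: 0.005
gripper_force: 6.1
```

```bash
python3 -c "
from chk import *
swing(-.01,-.02); look('top9')"
```

```text
[0.6381 0.0743 0.1365] [-9.6719  6.9069 -4.4703] az -0.534 [ 35.   32.8 -29.1  57.3 -61.6 -31.5]
-0.01 [-0.  -1.7 -0.9] [-0.007 -0.004  0.006]
-0.02 [ 0.  -3.3 -1.8] [-0.014 -0.007  0.013]
up1 [ 0.6802  0.3514 -0.6433]
red [([270, 202, 38, 26, 247], [290.8, 214.8])] yel [([345, 192, 16, 16, 193], [352.2, 199.4]), ([259, 236, 8, 12, 29], [262.6, 241.9])] blue [([312, 196, 6, 8, 25], [314.6, 199.4])]
circ [308.5 188.5  10.3] [0.7008 0.0366 0.091 ] rad 0.117 turn -0.416
circ [330.5 202.5   9.1] [ 0.67  -0.008  0.091] rad 0.1326 turn 0.004
```

The pin is following below the plate height (about 3 mm by the finger height) at turn −0.416. I continue down.

>>> servo_tool(commands=[[[1,-1.4,-0.7,1.3,0,0,0],[1,-2.7,-1.4,2.6,0,0,0],[1,-4,-2.1,3.9,0,0,0],[1,-5.4,-2.8,5.1,0,0,0],[1,-6.1,-3.2,5.8,0,0,0]]])

```text
time_s: 14.25
tcp_pos: [0.6398, 0.0739, 0.1303]
ee_rot: [[0.625, -0.734, 0.267], [-0.377, -0.583, -0.72], [0.684, 0.349, -0.641]]
wrist_force: [-0.6, -0.0, -0.0]
gripper_width: 0.003
gripper_force: 0.6
```

```bash
python3 -c "
from chk import *
swing(.01,.02); look('top10')
c=pickle.load(open('pics/top10.pkl','rb'));cv2.imwrite('pics/crop6.png',cv2.resize(c['pixels'][165:265,245:370,::-1],(700,560),interpolation=2))"
```

```text
[0.6398 0.0739 0.1303] [-0.562  -0.0211 -0.0354] az -0.537 [ 34.8  33.4 -29.4  58.  -61.2 -32.5]
0.01 [0.  1.6 0.9] [ 0.007  0.003 -0.006]
0.02 [0.  3.3 1.8] [ 0.014  0.007 -0.013]
up1 [ 0.6837  0.3492 -0.6407]
red [([270, 203, 38, 26, 244], [291.2, 215.3])] yel [([345, 192, 16, 16, 192], [352.2, 199.4]), ([249, 202, 23, 23, 60], [261.2, 213.9]), ([259, 236, 9, 12, 21], [262.9, 241.6])] blue [([312, 196, 6, 8, 25], [314.6, 199.4])]
circ [330.5 202.5   9.1] [ 0.67  -0.008  0.091] rad 0.1326 turn 0.004
circ [308.5 187.5   8. ] [0.7029 0.0365 0.091 ] rad 0.1152 turn -0.425
```

View pics/crop6.png

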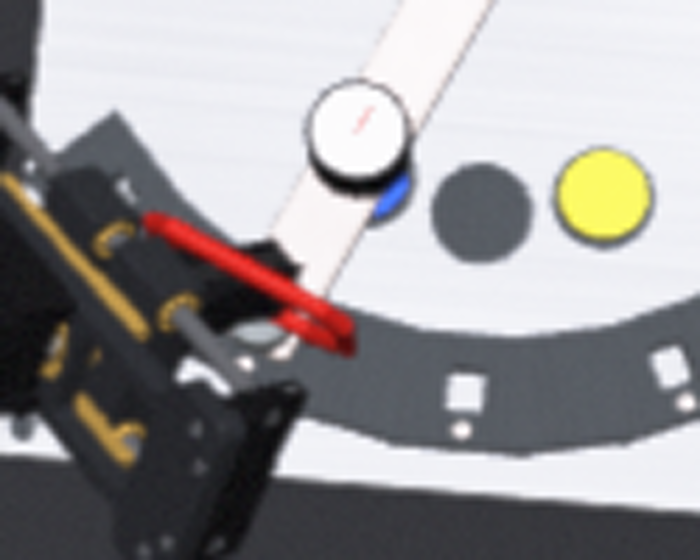

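The crop shows the dial at (358,130) over the blue disc (an edge of blue shows at (393,198)), and the ring over the next hole. Contact force went to zero at the finger height of the home position, so the pin is in. I lower 2 mm more and withdraw along the tool axis.

>>> servo_tool(commands=[[[1,-1.4,-0.7,1.3,0,0,0],[1,-1.4,-0.7,-3,0,0,0],[1,-1.4,-0.7,-8,0,0,0],[1,-1.4,-0.7,-14,0,0,0],[1,-1.4,-0.7,-20,0,0,0]]])

```text
time_s: 14.8
tcp_pos: [0.6329, 0.0889, 0.14]
ee_rot: [[0.628, -0.732, 0.265], [-0.377, -0.584, -0.719], [0.681, 0.352, -0.642]]
wrist_force: [0.6, 0.5, 1.1]
gripper_width: 0.001
gripper_force: 0.0
```

>>> servo_tool(commands=[[[1,0,0,-8,0,0,0],[1,0,0,-16,0,0,0],[1,0,0,-24,0,0,0],[1,0,0,-32,0,0,0],[1,0,0,-40,0,0,0]]])

```text
time_s: 15.3
tcp_pos: [0.6221, 0.1178, 0.1655]
ee_rot: [[0.628, -0.732, 0.265], [-0.377, -0.584, -0.719], [0.681, 0.352, -0.642]]
wrist_force: [-0.7, -0.6, -0.0]
gripper_width: 0.002
gripper_force: 0.0
```

>>> servo_tool(commands=[[[1,0,0,-15,0,0,0],[1,0,0,-30,0,0,0],[1,0,0,-45,0,0,0],[1,0,0,-55,0,0,0],[1,0,0,-60,0,0,0]]])

```text
time_s: 15.8
tcp_pos: [0.6064, 0.1618, 0.2046]
ee_rot: [[0.628, -0.731, 0.266], [-0.377, -0.585, -0.718], [0.681, 0.351, -0.643]]
wrist_force: [0.4, -0.6, 0.7]
gripper_width: 0.008
gripper_force: 0.0
```

```bash
python3 - <<'E'
from chk import *
s=r.sense();print(s['tcp_pos'],s['wrist_force'],s['time_s'],s['joints'].round(1)); look('top11')
S=cap('side','side11');t=pickle.load(open('pics/top11.pkl','rb'));print(blobs(mask(S,0),8),blobs(mask(S,114)))
b=onz(t,(309.6,195.8),.02); print('blue',b,'az turn',np.arctan2(-(b-PIV)[1],-(b-PIV)[0])+.1135)
a=cv2.resize(t['pixels'][150:270,240:373,::-1],(400,360),interpolation=2);q=cv2.resize(S['pixels'][180:300,215:348,::-1],(400,360),interpolation=2);cv2.imwrite('pics/crop7.png',np.hstack([q,a]))
E
```

```text
[0.6064 0.1618 0.2046] [ 0.4486 -0.563   0.6999] 15.8 [ 45.1  30.  -21.2  46.8 -72.6 -26.1]
red [([271, 203, 37, 26, 314], [289.1, 215.3])] yel [([345, 192, 16, 16, 193], [352.2, 199.4]), ([190, 206, 27, 31, 99], [203.8, 222.2]), ([204, 249, 10, 12, 40], [209.0, 254.8])] blue [([312, 196, 6, 8, 25], [314.6, 199.4])]
circ [330.5 202.5   9.1] [ 0.67  -0.008  0.091] rad 0.1326 turn 0.004
circ [308.5 187.5   8. ] [0.7029 0.0365 0.091 ] rad 0.1152 turn -0.425
[([293, 242, 12, 13, 41], [299.2, 248.7])] [([398, 33, 97, 40, 498], [449.5, 59.7]), ([260, 377, 28, 28, 618], [273.3, 390.6])]
blue [0.7019 0.0363 0.02  ] az turn -0.4190125698250336
```

View pics/crop7.png

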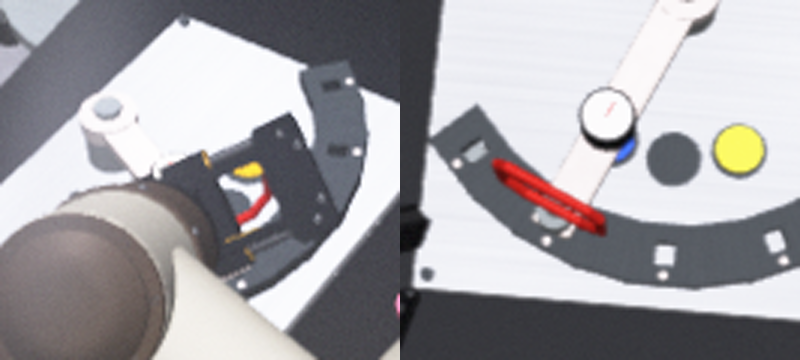

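The hand is clear of the ring, and the ring, dial and discs are where they should be. Before handing in I check the ring height against the pin-home prediction.

```bash
python3 - <<'E'
from chk import *
C={f:pickle.load(open(f'pics/{f}.pkl','rb')) for f in('top0','top11')}
def pred(c,tu,h):
    b=-.1135+tu; x=np.array([np.cos(b),np.sin(b),0]);y=np.array([-x[1],x[0],0]);m=PIV-.19*x
    P=np.array([m+u*y+[0,0,z+h] for u,z in((-.034,.154),(.034,.154),(-.038,.148),(.038,.148),(-.038,.11),(.038,.11),(-.01,.092),(.01,.092))])
    q=(c['R']@P.T).T+c['t']; p=(c['camera_matrix']@q.T).T; p=p[:,:2]/p[:,2:]; return np.r_[p.min(0),p.max(0)].round(1)
for f,tu in(('top0',0),('top11',-.419)):
    y,x=np.where(mask(C[f],0)); y,x=y[(x>255)],x[x>255]; print(f,'meas',x.min(),y.min(),x.max(),y.max(),'home',pred(C[f],tu,0),'up12',pred(C[f],tu,.012))
E
```

```text
top0 meas 307 222 349 232 home [308.5 222.8 347.3 230.2] up12 [308.3 221.6 347.5 229.2]
top11 meas 271 203 307 228 home [272.4 204.1 306.8 226. ] up12 [271.8 202.7 306.6 224.9]
```

The offsets match the pin-home prediction as they did at the start, so I hand it in.

```bash
python3 -c "
from station import r
print(r.finish_job())"
```

```text
the job is handed in; nothing more can be done
None
```

I handed the job in with the pin judged home in the hole on the blue disc's side (blue's side, turn about −0.42 rad), the probe over the blue disc and the hand clear; no verdict came back and the pin height was inferred from contact force and the camera, not read directly.

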